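Refit the blade cassette of a vegetable dicer

TASK

Get the lever dicer ready for service: slide its blade cassette gently all the way home against the back stop pins, then turn the knurled thumbscrew clockwise until its foot seats on the cassette and it is snug by finger force, and stop there without forcing it. Leave the cassette home and the screw snug, let go of the machine, and leave everything else on the counter where it is.

Things in the scene. Friction and masses are not known exactly. Their poses are not given: they have to be found in the camera images.
- dicer: Lever vegetable dicer, cast aluminium, fixed on the counter. Bed 350 x 200 mm (x from -150 to 200 mm), top 140 mm up, with a window. Origin on the counter under the window's middle; x: the way the cassette slides home, z up, y left of x. The open pusher lever stands beyond x = 150 mm, up to 490 mm. Screw bracket: x within 22 mm, y 40 to 100 mm, top 176 mm up. A fixed lip holds the right side.
- cassette: Blade cassette: flat steel frame 150 (x) by 130 (y) by 16 mm high with a blade grid, lying in guides on the bed. Origin: centre of its underside, 140 mm above the counter, axes as the dicer's. Starts 25 to 55 mm out (towards the dicer's -x); slides along the dicer's x only, friction about 3 N. Home: its origin over the dicer's origin (rel. x = 0), back edge on the stop pins.
- cassette_lug (a point): Centre of the upright lug on the cassette's front bar, by which it is pushed: 10 mm thick (dicer x), 46 mm wide (dicer y); the lug stands 26 mm up from the top of the frame, from 156 to 182 mm above the counter; this point is 169 mm above the counter, 70 mm before the cassette's origin. The bed below reaches 150 mm before the dicer's origin.
- back_stop: Low bar with two steel dowel pins behind the cassette, fixed on the bed; the origin is where the home cassette's back edge stands, 75 mm behind the dicer's origin, on the bed. Pushing the cassette onto it with more than about 40 N bends the pins.
- thumbscrew: Vertical clamp thumbscrew, 58 mm left (+y) of the dicer's origin. Origin at its flat foot, z up. Clockwise from above tightens, 2.5 mm a turn: too little to see. It runs freely (0.02 N m) for an unknown 1.2 to 3.5 rad; then the foot is down on the cassette's side bar and the moment climbs about 0.25 N m per rad, springy by 0.1 to 0.2 rad. Snug is 0.1 to 0.2 N m; at 0.25 the frame bends.
- screw_head (a point): Centre of the thumbscrew's knurled steel head, on its axis: a round head 40 mm across and 22 mm high, from 195 to 217 mm above the counter, about 30 mm above the arm of the bracket; free all round for 100 mm above 185 mm from the counter.
- spare_cassette: Bystander: spare blade cassette with a coarser grid, lying loose on the counter. Origin at the centre of its underside.
- brush: Bystander: wooden brush, 150 x 34 x 38 mm, lying on the counter. Origin at the centre of its underside.
- onion: Bystander: an onion, 72 mm across, 68 mm high. Origin at its underside.
- bowl: Bystander: steel bowl, 170 mm across, 75 mm high. Origin at the centre of its underside.
- squeeze_bottle: Bystander: clear squeeze bottle, 60 mm across, 185 mm high. Origin at its underside.
- shaker: Bystander: steel shaker, 52 mm across, 95 mm high. Origin at its underside.
- spatula: Bystander: black spatula, 300 mm long, lying on the counter. Origin at its underside.

How it is judged:
By the outcome, as a careful person would: the job done as asked, in the order asked, and still so for the second after the job is handed in, with the robot touching nothing.
It also fails if it takes over 72 s, if anything falls off the work surface, if the arm or the gripper's body presses on something with over 40 N, if the wrist force passes 120 N, or if a joint passes its speed limit or range.

ROBOT

A 6-joint arm with a two-finger parallel gripper is mounted at the origin on the work surface. World frame = base frame: x ahead of the robot, y to its left, z up, the work surface at z = 0. Lengths are in m, angles in rad, forces in N, time in s.
With the tool pointing down it reaches from about 0.35 to 0.775 m from the base axis. Payload 7.3 kg.
Tool frame: the origin (TCP) lies between the finger pads; the fingertips stand 8 mm ahead of it and the grasp point (between the pads) lies 11 mm behind it (robot.nose_length is the distance from the TCP to the fingertips, in m); z points along the fingers, y is the line along which they close (so a half turn about z gives the same grasp; the last joint's range is limited). The gripper opens to 92 mm and grips with 3 to 60 N. Pads are 19 mm wide; open, the fingers measure 130 mm over their backs; the gripper's body (75 mm by 190 mm) begins 47 mm behind the grasp point.
Start: joints at [1.039, 0.342, 1.524, -0, 1.275, -0.146], TCP at [0.198, 0.486, 0.235] pointing down, gripper open.
Joint ranges: [-2.53, 2.53], [-0.77, 2.02], [0.04, 2.7], [-1, 4.14], [0.28, 2.66], [-3.11, 3.11]. Speed limits (rad/s): [2.57, 2.57, 3.14, 3.14, 3.14, 3.14].

INTERFACE

Orientations are given as [roll, pitch, yaw] about the fixed x, y, z axes, in that order (R = Rz(yaw) Ry(pitch) Rx(roll)).
In Python, from cell import robot gives the robot as it stands. The module is installed in compiled form; this text tells all that it offers.
- The arm moves only by the shell command python3 -m jog 'ROWS' [FORCE]. ROWS is JSON, a list that holds one entry, the list of rows, each a list of 5 numbers: the gripper's target within -1 to 1 (fully open at 1, half-way at 0, shut at -1), then the shift along the tool's x, y, z in m, then the turn about the tool's z in rad. A call has 1 to 5 rows; each row is the pose to reach, as a shift and turn from the pose commanded when the call began, along the tool's axes at that moment; what a row does not reach only later rows make up. A row lasts 1/12 s, in which the tool goes at most 41.7 mm and 7.16 degrees, less where a joint would pass 70% of its speed; a pose out of reach is approached as far as the arm can. A call with a gripper value outside its range is refused whole. The fingers move at their own pace and stop on an object; FORCE is the grip in N (left out, the last holds). Time passes only in rows, so rows that repeat a pose let the fingers close. It gives the time, the measured TCP pose, the force, the opening and the grip force at its end, in the units of the state.
- robot.observe(): the state, without advancing time (a new reading comes with each control period).
- robot.read_camera(name): name is "side" or "top" or "wrist"; returns the picture (384x512x3 uint8, red, green, blue); there is no depth.
- robot.camera_model(name): a dict with "camera_matrix" (3x3 intrinsics, pixels), "position" and "attitude" of the camera in the world; the wrist camera has in their place "mount" (4x4, takes a point from camera to tool coordinates, whose origin is the TCP and whose axes are the flange's). Camera axes: x right, y down, z forward; pixel columns grow to the right and rows downward; lengths in m; the calibration is good to about 2 mm. A picture is of the moment at which its call begins: read the wrist's pose just before it. camera_model takes no time and is no camera call.
- robot.hand_in(): hands the job in; it is judged then, once.
The state is a dict: "time": time; "qpos": joint angles; "qvel": joint speeds; "joint_efforts": joint torques, N m; "tool_pos": TCP position; "tool_rot": TCP orientation; "contact_force": force on the tool from outside, world axes, zero at the start; "torque": the same for the moment, N m; "opening": finger opening in m; "grip_force": force on a finger pad.
Only numpy, scipy, OpenCV 4.12 (cv2) and the standard library are available. Lean on these libraries where they do the work, as an engineer would, in place of code of your own. Each camera call takes 0.05 s, during which the arm holds its last target. There are 200 camera calls.

## Working session

There is one attempt and no reset: what is moved stays moved. The work goes in short steps, Python scripts to look and compute and a shell command to move; the robot and the scene stay as the last step left them, time stands still between calls to the robot, and variables do not carry over. Pictures are saved under pics/ and viewed, at most 10 in all, crops included, and the job is handed in when it is done.

```bash
mkdir -p pics; python3 - <<'E'
from cell import robot
import cv2,numpy as np
s=robot.observe();print(s)
for n in("side","top"):
    im=robot.read_camera(n);cv2.imwrite(f"pics/{n}0.png",im[:,:,::-1])
for n in("side","top","wrist"): print(n,robot.camera_model(n))
E
```

```text
{'time': 0.0, 'qpos': array([ 1.03896798e+00,  3.42735293e-01,  1.52502595e+00, -8.41061382e-06,
        1.27541618e+00, -1.46001342e-01]), 'qvel': array([ 0.00054767,  0.0004822 ,  0.00253438,  0.00162232, -0.00233809,
       -0.00049336]), 'joint_efforts': array([-4.25844119e-04, -4.31210804e+01, -2.44235641e+01,  7.17965886e-02,
        5.53358858e-02, -1.13602864e-04]), 'tool_pos': array([0.19734563, 0.48606025, 0.23403532]), 'tool_rot': array([-3.14002357e+00, -2.22600631e-04,  2.75576793e+00]), 'contact_force': array([-0.17312726, -0.09353944,  0.59315131]), 'torque': array([-0.01546789, -0.02366279, -0.0003421 ]), 'grip_force': 0.0, 'opening': 0.0921255940184387}
side {'camera_matrix': array([[480.81400467,   0.        , 253.66264402],
       [  0.        , 480.81400467, 193.96228858],
       [  0.        ,   0.        ,   1.        ]]), 'position': array([-0.33251192, -0.85758127,  1.09941115]), 'attitude': array([-2.23929265,  0.01730865, -0.81830602])}
top {'camera_matrix': array([[419.3127969 ,   0.        , 251.19216267],
       [  0.        , 419.3127969 , 188.63510385],
       [  0.        ,   0.        ,   1.        ]]), 'position': array([ 0.41134886, -0.02618353,  1.40594625]), 'attitude': array([-3.04608682, -0.00738409, -1.54403538])}
wrist {'camera_matrix': array([[315.0549317 ,   0.        , 255.15231047],
       [  0.        , 315.0549317 , 198.0873086 ],
       [  0.        ,   0.        ,   1.        ]]), 'mount': array([[-6.53818656e-04, -9.62176838e-01, -2.72424860e-01,
         7.31871915e-02],
       [ 9.99999453e-01, -4.06838539e-04, -9.63082735e-04,
        -1.83215211e-04],
       [ 8.15822969e-04, -2.72425341e-01,  9.62176578e-01,
        -1.49655289e-01],
       [ 0.00000000e+00,  0.00000000e+00,  0.00000000e+00,
         1.00000000e+00]])}
```

View pics/top0.png

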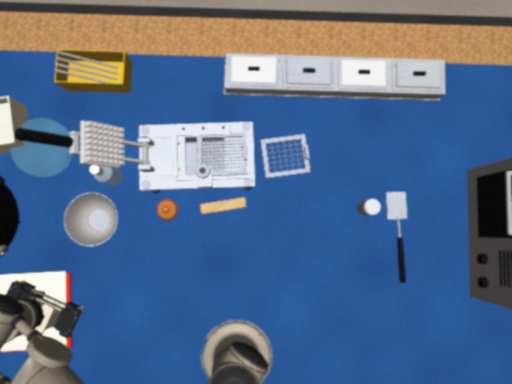

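View pics/side0.png

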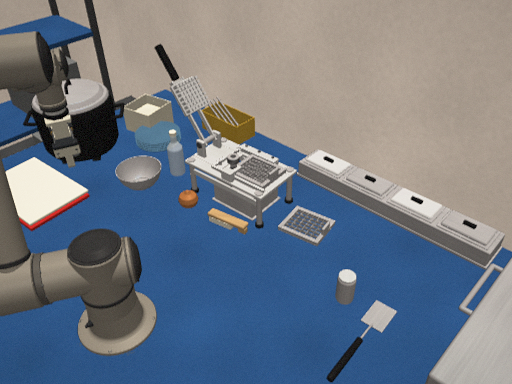

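The top view shows the dicer at columns 138–255, rows 122–190, with its lever on the left, so dicer +x is about world +y. The screw head is near (203,170). I'll zoom in on both views.

```bash
python3 - <<'E'
import cv2,numpy as np
a=cv2.imread("pics/top0.png")[112:202,128:263];b=cv2.imread("pics/side0.png")[120:230,180:310]
a=cv2.resize(a,(780,520),interpolation=cv2.INTER_CUBIC)[:, :]
cv2.imwrite("pics/topc.png",a)
cv2.imwrite("pics/sidec.png",cv2.resize(b,(650,550),interpolation=cv2.INTER_CUBIC))
E
```

```text
(no output)
```

View pics/topc.png

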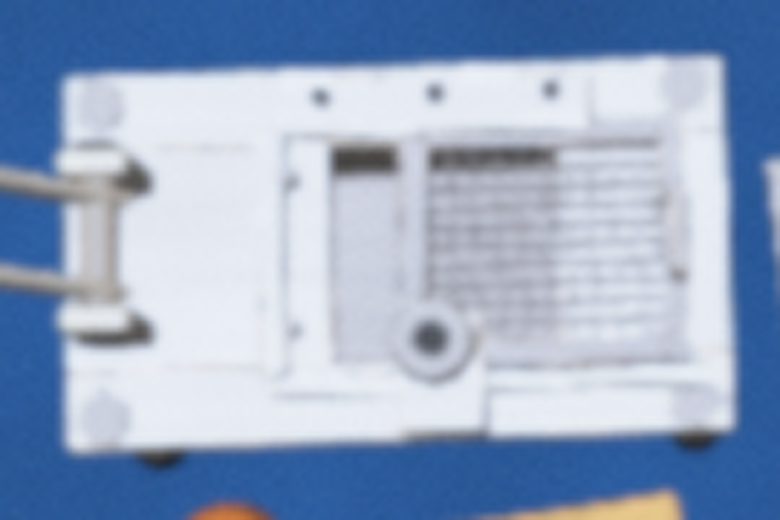

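View pics/sidec.png

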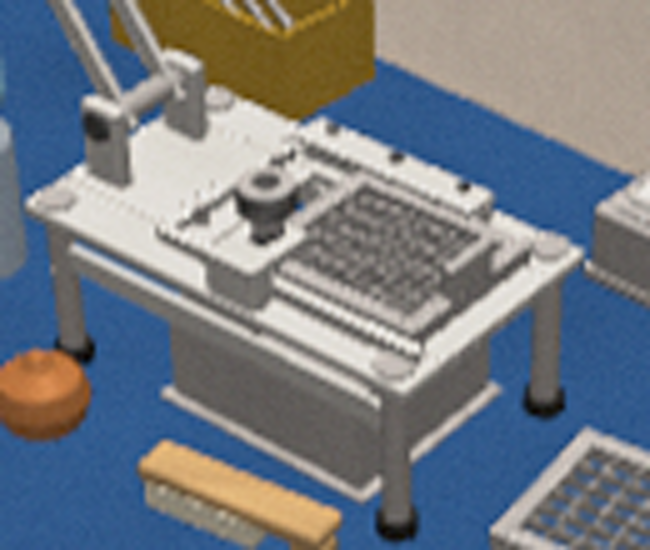

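Top crop: bed corners (62,75), (722,57), (735,428), (68,450), screw head (432,338), lug (677,235). Side crop: screw head top centre (265,183), lug top about (472,250).

```bash
cat > h.py <<'E'
import numpy as np
from scipy.spatial.transform import Rotation as Ro
from cell import robot
def cam(n,s=None):
    m=robot.camera_model(n)
    if n!="wrist": return m["camera_matrix"],np.array(m["position"]),Ro.from_euler("xyz",m["attitude"]).as_matrix()
    R=Ro.from_euler("xyz",s["tool_rot"]).as_matrix();M=m["mount"]
    return m["camera_matrix"],R@M[:3,3]+s["tool_pos"],R@M[:3,:3]
def ray(c,p):
    K,o,R=c;d=R@np.linalg.solve(K,[p[0],p[1],1.]);return o,d/np.linalg.norm(d)
def plane(c,p,z):
    o,d=ray(c,p);return o+d*(z-o[2])/d[2]
def tri(*rs):
    A=sum(np.eye(3)-np.outer(d,d) for o,d in rs);b=sum((np.eye(3)-np.outer(d,d))@o for o,d in rs)
    x=np.linalg.solve(A,b);return x,[np.linalg.norm(np.cross(x-o,d)) for o,d in rs]
def proj(c,P):
    K,o,R=c;q=K@(R.T@(np.asarray(P)-o));return q[:2]/q[2]
E
python3 - <<'E'
from h import *
t=cam("top");s=cam("side")
T=lambda x,y:(128+(x+.5)/5.778-.5,112+(y+.5)/5.778-.5); S=lambda x,y:(180+x/5,120+y/5)
c=np.array([plane(t,T(*p),.14) for p in((62,75),(722,57),(735,428),(68,450))]);print(c.round(4))
ax=c[0]-c[1]+c[3]-c[2];yaw=np.arctan2(ax[1],ax[0]);print("yaw",yaw)
ex=np.array([np.cos(yaw),np.sin(yaw),0]);ey=np.array([-ex[1],ex[0],0])
org=c.mean(0)-.025*ex;print("org",org)
h=tri(ray(t,T(432,338)),ray(s,S(265,183)));print("head",h,"expected",org+.058*ey)
l=tri(ray(t,T(677,235)),ray(s,S(472,250)));print("lug",l)
lp=plane(t,T(677,235),.182);print(lp)
for p in(h[0],l[0],lp): print((p-org)@ex,(p-org)@ey)
E
```

```text
[[ 0.7209  0.3196  0.14  ]
 [ 0.7408 -0.0309  0.14  ]
 [ 0.5422 -0.043   0.14  ]
 [ 0.521   0.306   0.14  ]]
yaw 1.6293702329266626
org [0.63269387 0.11298548 0.14      ]
head (array([0.57614277, 0.10898578, 0.21240635]), [np.float64(0.000883268802859016), np.float64(0.000883268802859165)]) expected [0.57479334 0.10959013 0.14      ]
lug (array([ 0.63951943, -0.0131358 ,  0.18162656]), [np.float64(0.004311187915626773), np.float64(0.004311187915626865)])
[ 0.63628644 -0.01016446  0.182     ]
-0.0006823065265692387 0.05668826825986533
-0.12630455014533376 0.0005693404537396366
-0.12314904747476865 0.003622841945919475
```

```bash
python3 -m jog '[[[-1,-0.14,-0.075,-0.066,0],[-1,-0.14,-0.075,-0.066,0],[-1,-0.14,-0.075,-0.066,0],[-1,-0.14,-0.075,-0.066,0],[-1,-0.14,-0.075,-0.066,0]]]' 20
for i in 1 2 3; do python3 -m jog '[[[-1,-0.158,-0.085,0,0],[-1,-0.158,-0.085,0,0],[-1,-0.158,-0.085,0,0],[-1,-0.158,-0.085,0,0],[-1,-0.158,-0.085,0,0]]]'; done
for i in 1 2; do python3 -m jog '[[[-1,0,0,0,0.56],[-1,0,0,0,0.56],[-1,0,0,0,0.56],[-1,0,0,0,0.56],[-1,0,0,0,0.56]]]'; done
python3 - <<'E'
from cell import robot
import cv2
s=robot.observe();print(s["time"],s["qpos"],s["tool_pos"],s["tool_rot"],s["contact_force"],s["torque"])
import pickle;pickle.dump(s,open("s1.pkl","wb"))
cv2.imwrite("pics/w1.png",robot.read_camera("wrist")[:,:,::-1])
E
```

```text
time: 0.52
tool_pos: [0.3027, 0.3612, 0.3032]
tool_rot: [3.139, 0.004, 2.752]
contact_force: [2.1, 0.9, 0.3]
opening: 0.0629
grip_force: 0.0
time: 0.93
tool_pos: [0.4159, 0.2225, 0.3001]
tool_rot: [-3.14, 0.001, 2.752]
contact_force: [0.2, 0.2, -0.5]
opening: 0.0297
grip_force: 0.0
time: 1.35
tool_pos: [0.5304, 0.0838, 0.2996]
tool_rot: [-3.14, 0.0, 2.752]
contact_force: [-0.5, 0.3, -0.0]
opening: 0.0006
grip_force: 0.0
time: 1.77
tool_pos: [0.6443, -0.0545, 0.2986]
tool_rot: [-3.14, -0.001, 2.752]
contact_force: [0.6, -0.3, -1.0]
opening: 0.0004
grip_force: 0.0
time: 2.18
tool_pos: [0.6421, -0.0495, 0.2999]
tool_rot: [-3.141, -0.001, 2.19]
contact_force: [-0.9, 0.3, -0.2]
opening: 0.0002
grip_force: 0.0
time: 2.6
tool_pos: [0.6421, -0.0494, 0.3]
tool_rot: [-3.14, -0.001, 1.63]
contact_force: [-0.3, 0.4, -0.6]
opening: 0.0008
grip_force: 0.0
2.6 [-1.95977543e-01  5.40058023e-01  1.03199140e+00  4.43649816e-04
  1.57094196e+00 -2.55021500e-01] [ 0.64205304 -0.04943276  0.30000073] [-3.14035107e+00 -7.82154267e-04  1.62983955e+00] [-0.28122545  0.38202548 -0.59213353] [-0.12648343  0.04371224  0.04002679]
```

View pics/w1.png

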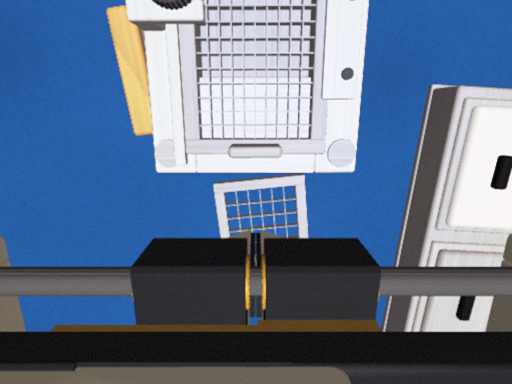

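The wrist view shows the lug's top at about (255,151), columns 229–282, straight ahead of the closed fingers. The screw head is at the upper left, cut off at about (172,0).

```bash
python3 - <<'E'
from h import *
import pickle
s=pickle.load(open("s1.pkl","rb"));w=cam("wrist",s);t=cam("top")
org=np.array([.6327,.1130,.14]);y=1.6296;ex=np.array([np.cos(y),np.sin(y),0]);ey=np.array([-ex[1],ex[0],0])
T=lambda x,y:(128+(x+.5)/5.778-.5,112+(y+.5)/5.778-.5)
print(tri(ray(w,(255.5,150)),ray(t,T(677,235))))
for n,p,z in(("lugtop",(255.5,149),.182),("lugL",(229,150),.182),("lugR",(282,150),.182),("bedL",(155,172),.14),("bedR",(355,172),.14),("tcp",(256,240),.292)):
    q=plane(w,p,z)-org;print(n,q@ex,q@ey)
q=s["tool_pos"]-org;print(q@ex,q@ey, proj(w,s["tool_pos"]-[0,0,.008]))
E
```

```text
(array([ 0.63932307, -0.01078215,  0.16893198]), [np.float64(0.0010071488528499795), np.float64(0.0010071488528498457)])
lugtop -0.12232546083216932 9.815200692231963e-05
lugL -0.12316085521827794 0.02253172825400059
lugR -0.12317514537514454 -0.022332392886401452
bedL -0.15024706680410782 0.10042929318128581
bedR -0.15029999582995424 -0.09920560038228707
tcp -0.15793054301886386 -0.0001344143910617357
-0.1627016796268734 0.0002092623448881791 [255.3661598  248.11434576]
```

```bash
python3 -m jog '[[[-1,0,0,0.035,0],[-1,0,0,0.07,0],[-1,0,0,0.105,0],[-1,0,0,0.13,0],[-1,0,0,0.13,0]]]'
python3 -m jog '[[[-1,0.006,0,0,0],[-1,0.012,0,0,0],[-1,0.018,0,0,0],[-1,0.022,0,0,0],[-1,0.026,0,0,0]]]'
python3 -m jog '[[[-1,0.003,0,0,0],[-1,0.006,0,0,0],[-1,0.009,0,0,0],[-1,0.012,0,0,0],[-1,0.015,0,0,0]]]'
```

```text
time: 3.07
tool_pos: [0.6388, -0.0491, 0.164]
tool_rot: [-3.13, -0.003, 1.638]
contact_force: [-0.4, 1.5, -0.7]
opening: 0.0007
grip_force: 0.0
time: 3.48
tool_pos: [0.6415, -0.0243, 0.1728]
tool_rot: [3.138, 0.002, 1.637]
contact_force: [1.0, -2.9, 1.8]
opening: 0.0005
grip_force: 1.7
time: 3.9
tool_pos: [0.6397, -0.0094, 0.1708]
tool_rot: [3.141, 0.0, 1.636]
contact_force: [1.9, -3.1, 3.3]
opening: 0.0003
grip_force: 1.6
```

```bash
for i in 1 2; do python3 -m jog '[[[-1,0.003,0,0,0],[-1,0.006,0,0,0],[-1,0.009,0,0,0],[-1,0.012,0,0,0],[-1,0.014,0,0,0]]]';done
python3 -m jog '[[[-1,0.001,0,0,0],[-1,0.002,0,0,0],[-1,0.003,0,0,0],[-1,0.004,0,0,0],[-1,0.005,0,0,0]]]'
```

```text
time: 4.32
tool_pos: [0.6387, 0.005, 0.1707]
tool_rot: [3.141, -0.0, 1.636]
contact_force: [2.0, -3.3, 1.6]
opening: 0.0004
grip_force: 1.6
time: 4.73
tool_pos: [0.6378, 0.019, 0.1707]
tool_rot: [3.141, -0.0, 1.636]
contact_force: [1.8, -2.7, 1.6]
opening: 0.0001
grip_force: 1.6
time: 5.15
tool_pos: [0.6375, 0.0235, 0.1707]
tool_rot: [3.142, -0.0, 1.636]
contact_force: [2.0, -2.2, 0.7]
opening: 0.0004
grip_force: 1.5
```

```bash
for i in 1 2 3; do python3 -m jog '[[[-1,0.0005,0,0,0],[-1,0.001,0,0,0],[-1,0.0015,0,0,0],[-1,0.0015,0,0,0]]]' | grep -E "pos|contact" | tr '\n' ' ';done
```

```text
tool_pos: [0.6373, 0.0251, 0.1707] contact_force: [2.1, -2.7, 0.2] tool_pos: [0.6372, 0.0266, 0.1707] contact_force: [2.7, -2.9, 0.7] tool_pos: [0.6371, 0.027, 0.1707] contact_force: [3.2, -6.7, 0.7]
```

```bash
for i in 1 2; do python3 -m jog '[[[-1,0.0003,0,0,0],[-1,0.0006,0,0,0],[-1,0.0006,0,0,0]]]' | grep -E "pos|contact" | tr '\n' ' ';done
```

```text
tool_pos: [0.6372, 0.027, 0.1707] contact_force: [2.5, -9.0, -0.7] tool_pos: [0.6371, 0.0271, 0.1707] contact_force: [2.1, -9.9, 0.5]
```

Home: contact stopped the advance at y≈0.027, with about 10 N on the pins. Now I back off, rise and go over the screw.

```bash
python3 -m jog '[[[-1,-0.01,0,0,0],[-1,-0.03,0,0,0],[-1,-0.03,0,-0.04,0],[-1,-0.03,0,-0.08,0],[-1,-0.03,0,-0.115,0]]]' | grep -E "pos|contact"
python3 -m jog '[[[0.5,0.04,-0.02,-0.01,0],[0.5,0.075,-0.038,-0.01,0],[0.5,0.116,-0.0566,-0.01,0],[0.5,0.116,-0.0566,-0.01,0],[0.5,0.116,-0.0566,-0.01,0]]]'
python3 - <<'E'
from cell import robot
import cv2,pickle
s=robot.observe();print(s["time"],s["qpos"],s["tool_pos"],s["tool_rot"])
pickle.dump(s,open("s2.pkl","wb"))
cv2.imwrite("pics/w2.png",robot.read_camera("wrist")[:,:,::-1])
E
for i in 1 2 3 4; do python3 -m jog '[[[0.5,0,0,0,-0.62],[0.5,0,0,0,-0.62],[0.5,0,0,0,-0.62],[0.5,0,0,0,-0.62],[0.5,0,0,0,-0.62]]]'|grep -E "rot|opening";done
python3 - <<'E'
from cell import robot
import cv2,pickle
s=robot.observe();print(s["time"],s["qpos"],s["tool_pos"],s["tool_rot"],s["torque"])
pickle.dump(s,open("s3.pkl","wb"))
cv2.imwrite("pics/w3.png",robot.read_camera("wrist")[:,:,::-1])
a,b=[cv2.imread(f"pics/w{i}.png") for i in(2,3)]
cv2.imwrite("pics/w23.png",cv2.resize(cv2.hconcat([a[:300,60:460],b[:300,60:460]]),(800,300)))
E
```

```text
tool_pos: [0.6383, -0.0006, 0.2873]
contact_force: [0.3, 1.3, 0.6]
time: 7.48
tool_pos: [0.5733, 0.114, 0.2962]
tool_rot: [-3.141, -0.001, 1.64]
contact_force: [0.0, -0.7, 0.9]
opening: 0.029
grip_force: 0.0
7.4833 [ 6.44069008e-02  4.18290126e-01  1.23927828e+00  1.40375656e-03
  1.48490432e+00 -5.15719379e-03] [0.57334013 0.11397152 0.29615489] [-3.14071972e+00 -1.40299568e-03  1.64023877e+00]
tool_rot: [-3.14, -0.001, 2.26]
opening: 0.0661
tool_rot: [-3.141, -0.001, 2.88]
opening: 0.0689
tool_rot: [3.141, -0.001, -2.783]
opening: 0.0686
tool_rot: [3.14, -0.001, -2.163]
opening: 0.0691
9.2 [ 5.72941063e-02  4.22035725e-01  1.23654731e+00  1.20713767e-04
  1.48439606e+00 -2.49202449e+00] [0.57565001 0.10958041 0.29500178] [ 3.14041584e+00 -7.42819611e-04 -2.16308045e+00] [ 0.10534956  0.08996848 -0.0297289 ]
```

View pics/w23.png

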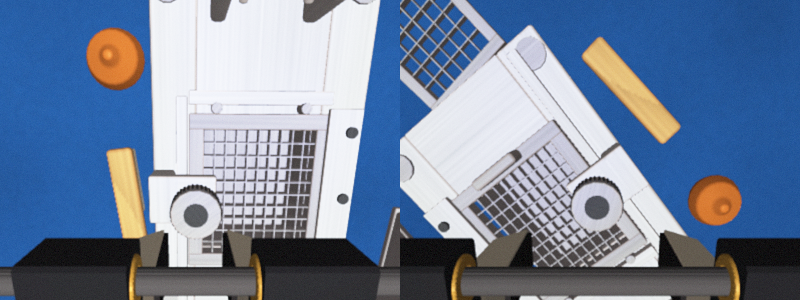

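Both pictures show the head's ring with a dark centre, at about (255,214) in w2 and (257,207) in w3, between the fingers.

```bash
python3 - <<'E'
from h import *
import pickle,cv2
R=[]
for i,p0 in((2,(255,214)),(3,(257,207))):
    im=cv2.imread(f"pics/w{i}.png");g=im.max(2)
    m=np.zeros_like(g);cv2.circle(m,p0,17,255,-1)
    d=((g<110)&(m>0)).astype(np.uint8);n,l,st,ce=cv2.connectedComponentsWithStats(d)
    k=1+np.argmax(st[1:,4]);print(st[k],ce[k])
    s=pickle.load(open(f"s{i}.pkl","rb"));w=cam("wrist",s);R.append(ray(w,ce[k]));print(plane(w,ce[k],.217))
t=ray(cam("top"),(128+432.5/5.778-.5,112+338.5/5.778-.5))
print(tri(*R),tri(*R,t))
E
```

```text
[244 205  23  22 395] [255.20253165 215.30886076]
[0.5733647  0.10927919 0.217     ]
[245 196  24  23 419] [256.57279236 207.16229117]
[0.57369597 0.10829231 0.217     ]
(array([0.57366433, 0.10872214, 0.21558181]), [np.float64(0.0002779526313472083), np.float64(0.00027795263134704906)]) (array([0.5740758 , 0.10888739, 0.21605305]), [np.float64(0.0006932820946062716), np.float64(0.00039187994242040005), np.float64(0.0009376188553008973)])
```

```bash
python3 -m jog '[[[0.5,0.0017,0.001,0.03,0],[0.5,0.0017,0.001,0.06,0],[0.5,0.0017,0.001,0.085,0],[0.5,0.0017,0.001,0.098,0],[0.5,0.0017,0.001,0.098,0]]]' 20
python3 -m jog '[[[0.5,0,0,0,0],[0.5,0,0,0,0],[0.5,0,0,0,0]]]'
python3 - <<'E'
from cell import robot
s=robot.observe();print(s["torque"],s["contact_force"],s["tool_pos"])
E
for i in 1 2; do python3 -m jog '[[[-1,0,0,0,0],[-1,0,0,0,0],[-1,0,0,0,0],[-1,0,0,0,0],[-1,0,0,0,0]]]' 20;done
python3 - <<'E'
from cell import robot
s=robot.observe();print(s["torque"],s["contact_force"],s["tool_pos"],s["tool_rot"],s["qpos"][5])
E
```

```text
time: 9.67
tool_pos: [0.5718, 0.1091, 0.1937]
tool_rot: [3.135, -0.005, -2.172]
contact_force: [1.1, 0.3, 0.2]
opening: 0.0687
grip_force: 0.0
time: 9.92
tool_pos: [0.5742, 0.1101, 0.1992]
tool_rot: [-3.14, 0.002, -2.169]
contact_force: [-0.1, 0.5, 0.3]
opening: 0.0685
grip_force: 0.0
[0.11445668 0.05315127 0.00545702] [-0.13314001  0.487379    0.29762169] [0.57419534 0.11013262 0.19916729]
time: 10.33
tool_pos: [0.5739, 0.1101, 0.198]
tool_rot: [-3.139, 0.001, -2.167]
contact_force: [11.4, -8.3, -3.3]
opening: 0.04
grip_force: 7.3
time: 10.75
tool_pos: [0.5743, 0.1099, 0.198]
tool_rot: [-3.139, 0.001, -2.168]
contact_force: [5.1, -3.4, -1.8]
opening: 0.0394
grip_force: 20.0
[-0.31251926 -0.48259052 -0.02601537] [ 5.08701032 -3.42079461 -1.78490399] [0.57426678 0.10987352 0.19801286] [-3.13914106e+00  7.97494904e-04 -2.16774915e+00] -2.4858897710927947
```

```bash
cat > st.py <<'E'
from cell import robot
from h import Ro
import numpy as np
s=robot.observe();R=Ro.from_euler("xyz",s["tool_rot"]).as_matrix()
print("t%.2f tz %.3f e6 %.3f q6 %.3f yaw %.3f Ftool %s grip %.1f op %.4f"%(s["time"],s["torque"][2],s["joint_efforts"][5],s["qpos"][5],s["tool_rot"][2],(R.T@s["contact_force"]).round(1),s["grip_force"],s["opening"]))
E
python3 -m jog '[[[-1,0,-0.001,0,0],[-1,0,-0.001,0,0],[-1,0,-0.001,0,0]]]' >/dev/null; python3 st.py
for i in 1 2 3; do python3 -m jog '[[[-1,0,0,0,0.03],[-1,0,0,0,0.07],[-1,0,0,0,0.1],[-1,0,0,0,0.1]]]' >/dev/null; python3 st.py; done
```

```text
t11.00 tz 0.040 e6 -0.001 q6 -2.487 yaw -2.167 Ftool [-0.3 -2.7 -0.4] grip 20.0 op 0.0393
t11.33 tz -0.025 e6 0.470 q6 -2.386 yaw -2.268 Ftool [-0.1 -2.6 -0.9] grip 20.0 op 0.0394
t11.67 tz 0.036 e6 0.473 q6 -2.287 yaw -2.368 Ftool [-1.9 -3.2 -0.7] grip 20.0 op 0.0399
t12.00 tz -0.023 e6 0.475 q6 -2.188 yaw -2.467 Ftool [-0.9 -5.   0.3] grip 20.0 op 0.0396
```

```bash
python3 -m jog '[[[-1,0,-0.001,0,0.05],[-1,0,-0.001,0,0.1],[-1,0,-0.001,0,0.1]]]' >/dev/null; python3 st.py
for i in 1 2 3 4 5 6; do python3 -m jog '[[[-1,0,0,0,0.05],[-1,0,0,0,0.1],[-1,0,0,0,0.1]]]' >/dev/null; python3 st.py; done
```

```text
t12.25 tz 0.050 e6 0.718 q6 -2.089 yaw -2.567 Ftool [-2.5 -1.4 -1.4] grip 20.0 op 0.0394
t12.50 tz 0.051 e6 0.723 q6 -1.989 yaw -2.666 Ftool [-1.5 -0.6 -0.8] grip 20.0 op 0.0393
t12.75 tz -0.023 e6 0.724 q6 -1.890 yaw -2.766 Ftool [-2.  -2.1 -0.8] grip 20.0 op 0.0395
t13.00 tz 0.025 e6 0.725 q6 -1.790 yaw -2.865 Ftool [-3.3 -1.6 -2. ] grip 20.0 op 0.0389
t13.25 tz -0.002 e6 0.726 q6 -1.691 yaw -2.965 Ftool [-3.2 -2.2 -0.1] grip 20.0 op 0.0393
t13.50 tz -0.020 e6 0.727 q6 -1.591 yaw -3.065 Ftool [-2.9 -1.6  0.7] grip 20.0 op 0.0393
t13.75 tz 0.051 e6 0.727 q6 -1.491 yaw 3.118 Ftool [-4.2 -1.9  2. ] grip 20.0 op 0.0398
```

```bash
python3 -m jog '[[[-1,-0.001,-0.0005,0,0.05],[-1,-0.001,-0.0005,0,0.1],[-1,-0.001,-0.0005,0,0.1]]]' >/dev/null; python3 st.py
for i in 1 2 3 4 5; do python3 -m jog '[[[-1,0,0,0,0.05],[-1,0,0,0,0.1],[-1,0,0,0,0.1]]]' >/dev/null; python3 st.py; done
```

```text
t14.00 tz 0.007 e6 0.723 q6 -1.392 yaw 3.019 Ftool [ 0.1 -1.2 -1. ] grip 20.0 op 0.0399
t14.25 tz 0.032 e6 0.726 q6 -1.292 yaw 2.919 Ftool [-0.5 -1.9 -1.9] grip 20.0 op 0.0393
t14.50 tz 0.046 e6 0.727 q6 -1.192 yaw 2.819 Ftool [ 1.5 -1.5 -0.7] grip 20.0 op 0.0396
t14.75 tz 0.021 e6 0.728 q6 -1.092 yaw 2.719 Ftool [ 1.8 -3.  -1.4] grip 20.0 op 0.0391
t15.00 tz 0.016 e6 0.730 q6 -0.992 yaw 2.619 Ftool [ 1.2 -4.3 -1.2] grip 20.0 op 0.0397
t15.25 tz 0.076 e6 0.680 q6 -0.892 yaw 2.519 Ftool [ 0.2 -4.5 -1.3] grip 20.0 op 0.0397
```

```bash
for i in 1 2; do python3 -m jog '[[[-1,0,0,0,0.05],[-1,0,0,0,0.1],[-1,0,0,0,0.1]]]' >/dev/null; python3 st.py; for k in 1 2 3; do python3 -m jog '[[[-1,0,0,0,0]]]' >/dev/null; python3 st.py;done; done
```

```text
t15.50 tz 0.049 e6 0.679 q6 -0.792 yaw 2.419 Ftool [ 0.9 -6.7 -1.4] grip 20.0 op 0.0393
t15.58 tz -0.004 e6 0.133 q6 -0.795 yaw 2.421 Ftool [-0.2 -6.  -1.3] grip 20.0 op 0.0398
t15.67 tz 0.009 e6 0.032 q6 -0.795 yaw 2.421 Ftool [ 1.3 -5.6 -0.8] grip 20.0 op 0.0395
t15.75 tz 0.032 e6 0.024 q6 -0.795 yaw 2.421 Ftool [ 0.4 -4.1 -1.2] grip 20.0 op 0.0395
t16.00 tz 0.033 e6 0.679 q6 -0.692 yaw 2.319 Ftool [-0.1 -6.  -0.9] grip 20.0 op 0.0397
t16.08 tz 0.018 e6 0.133 q6 -0.695 yaw 2.321 Ftool [ 0.4 -5.7 -0.4] grip 20.0 op 0.0394
t16.17 tz 0.012 e6 0.032 q6 -0.695 yaw 2.321 Ftool [ 0.7 -5.5 -1.2] grip 20.0 op 0.0393
t16.25 tz -0.017 e6 0.024 q6 -0.695 yaw 2.321 Ftool [ 0.8 -5.5 -0.4] grip 20.0 op 0.0394
```

```bash
python3 -m jog '[[[-1,0,-0.0015,0,0.05],[-1,0,-0.0015,0,0.1],[-1,0,-0.0015,0,0.1],[-1,0,-0.0015,0,0.1],[-1,0,-0.0015,0,0.1]]]' >/dev/null; python3 st.py; for i in 1 2 3 4 5 6; do python3 -m jog '[[[-1,0,0,0,0.05],[-1,0,0,0,0.1],[-1,0,0,0,0.1],[-1,0,0,0,0.1],[-1,0,0,0,0.1]]]' >/dev/null; python3 st.py; done
```

```text
t16.67 tz 0.004 e6 -0.008 q6 -0.594 yaw 2.219 Ftool [1.6 1.2 3. ] grip 20.0 op 0.0398
t17.08 tz -0.018 e6 0.010 q6 -0.493 yaw 2.118 Ftool [1.2 1.2 5.6] grip 20.0 op 0.0395
t17.50 tz -0.009 e6 0.016 q6 -0.393 yaw 2.018 Ftool [1.5 1.2 7.2] grip 20.0 op 0.0394
t17.92 tz 0.010 e6 0.018 q6 -0.293 yaw 1.918 Ftool [ 2.5 -0.5  9.4] grip 20.0 op 0.0394
t18.33 tz 0.025 e6 0.020 q6 -0.193 yaw 1.818 Ftool [ 2.6 -1.2 10.4] grip 20.0 op 0.0397
t18.75 tz -0.006 e6 0.023 q6 -0.093 yaw 1.718 Ftool [ 2.9 -2.1 11.7] grip 20.0 op 0.0398
t19.17 tz 0.026 e6 -0.001 q6 0.007 yaw 1.618 Ftool [ 3.8 -4.8 12.8] grip 20.0 op 0.0393
```

```bash
python3 -m jog '[[[-1,0.0008,-0.0012,0.001,0.05],[-1,0.0008,-0.0012,0.001,0.1],[-1,0.0008,-0.0012,0.001,0.1],[-1,0.0008,-0.0012,0.001,0.1],[-1,0.0008,-0.0012,0.001,0.1]]]' >/dev/null; python3 st.py; for i in 1 2 3 4; do python3 -m jog '[[[-1,0,0,0.00004,0.05],[-1,0,0,0.00004,0.1],[-1,0,0,0.00004,0.1],[-1,0,0,0.00004,0.1],[-1,0,0,0.00004,0.1]]]' >/dev/null; python3 st.py; done
```

```text
t19.58 tz 0.024 e6 0.086 q6 0.108 yaw 1.518 Ftool [-2.4 -1.5  8.3] grip 20.0 op 0.0395
t20.00 tz 0.083 e6 0.112 q6 0.208 yaw 1.418 Ftool [-4.4 -1.4  7.5] grip 20.0 op 0.0397
t20.42 tz 0.118 e6 0.072 q6 0.308 yaw 1.318 Ftool [-4.8 -1.1  5. ] grip 20.0 op 0.0394
t20.83 tz 0.181 e6 0.126 q6 0.409 yaw 1.218 Ftool [-4.6 -1.2  4.9] grip 20.0 op 0.0397
t21.25 tz 0.168 e6 0.202 q6 0.508 yaw 1.118 Ftool [-4.2 -0.8  3.7] grip 20.0 op 0.0397
```

The moment has climbed clearly, so I'll hold and average the readings.

```bash
for k in 1 2 3 4 5 6 7 8 9 10; do python3 -m jog '[[[-1,0,0,0,0]]]' >/dev/null; python3 st.py;done
```

```text
t21.33 tz 0.204 e6 0.194 q6 0.508 yaw 1.118 Ftool [-5.8 -1.8  4.5] grip 20.0 op 0.0392
t21.42 tz 0.178 e6 0.193 q6 0.508 yaw 1.118 Ftool [-5.2  0.3  3.9] grip 20.0 op 0.0394
t21.50 tz 0.177 e6 0.193 q6 0.508 yaw 1.118 Ftool [-5.2 -0.6  4.2] grip 20.0 op 0.0397
t21.58 tz 0.257 e6 0.193 q6 0.508 yaw 1.118 Ftool [-5.1 -1.6  3.9] grip 20.0 op 0.0397
t21.67 tz 0.226 e6 0.193 q6 0.508 yaw 1.118 Ftool [-4.5 -0.2  4.3] grip 20.0 op 0.0397
t21.75 tz 0.183 e6 0.193 q6 0.508 yaw 1.118 Ftool [-5.8 -0.2  4.7] grip 20.0 op 0.0393
t21.83 tz 0.165 e6 0.193 q6 0.508 yaw 1.118 Ftool [-6.  -0.6  4.4] grip 20.0 op 0.0394
t21.92 tz 0.259 e6 0.193 q6 0.508 yaw 1.118 Ftool [-5.7 -0.2  4.5] grip 20.0 op 0.0394
t22.00 tz 0.207 e6 0.193 q6 0.508 yaw 1.118 Ftool [-5.1 -0.5  3.4] grip 20.0 op 0.0393
t22.08 tz 0.212 e6 0.193 q6 0.508 yaw 1.118 Ftool [-5.4 -1.3  4. ] grip 20.0 op 0.0396
```

```bash
python3 -m jog '[[[-1,-0.0008,0,0.0003,0],[-1,-0.0008,0,0.0003,0],[-1,-0.0008,0,0.0003,0],[-1,-0.0008,0,0.0003,0]]]' >/dev/null; for k in 1 2 3 4 5 6 7 8 9 10; do python3 -m jog '[[[-1,0,0,0,0]]]' >/dev/null; python3 st.py;done | awk '{s+=$3;print}END{print s/NR}' | tail -3
```

```text
t23.17 tz 0.190 e6 0.202 q6 0.509 yaw 1.116 Ftool [ 0.2 -3.2 -4.7] grip 20.0 op 0.0394
t23.25 tz 0.209 e6 0.202 q6 0.509 yaw 1.116 Ftool [-0.2 -1.5 -5.8] grip 20.0 op 0.0396
0.2164
```

```bash
python3 -m jog '[[[-1,0,0,0,-0.05],[-1,0,0,0,-0.12],[-1,0,0,0,-0.12],[-1,0,0,0,-0.12]]]' >/dev/null; for k in 1 2 3 4 5 6 7 8 9 10 11 12; do python3 -m jog '[[[-1,0,0,0,0]]]' >/dev/null; python3 st.py;done | awk '{s+=$3;print}END{print s/NR}' | tail -3
```

```text
t24.50 tz 0.073 e6 0.078 q6 0.389 yaw 1.236 Ftool [-0.1 -2.1 -5.7] grip 20.0 op 0.0397
t24.58 tz 0.130 e6 0.078 q6 0.389 yaw 1.236 Ftool [-0.7 -1.6 -5.6] grip 20.0 op 0.0391
0.0913333
```

```bash
python3 -m jog '[[[-1,0,0,-0.0003,0.03],[-1,0,0,-0.0003,0.06],[-1,0,0,-0.0003,0.06],[-1,0,0,-0.0003,0.06]]]' >/dev/null; for k in 1 2 3 4 5 6 7 8 9 10 11 12; do python3 -m jog '[[[-1,0,0,0,0]]]' >/dev/null; python3 st.py;done | awk '{s+=$3;print}END{print s/NR}' | tail -3
```

```text
t25.83 tz 0.136 e6 0.146 q6 0.449 yaw 1.176 Ftool [ 1.4 -0.8 -5.7] grip 20.0 op 0.0395
t25.92 tz 0.121 e6 0.146 q6 0.449 yaw 1.176 Ftool [ 0.9 -0.7 -4.8] grip 20.0 op 0.0392
0.149917
```

Holding at about 0.15 N m, mid-band. Releasing, rising and checking the cassette.

```bash
for i in 1 2; do python3 -m jog '[[[0.5,0,0,0,0],[0.5,0,0,0,0],[0.5,0,0,0,0],[0.5,0,0,0,0],[0.5,0,0,0,0]]]' | grep -E "contact|opening|grip";done; python3 st.py
python3 -m jog '[[[0.5,0,0,-0.03,0],[0.5,0,0,-0.06,0],[0.5,0,0,-0.09,0],[0.5,0,0,-0.12,0],[0.5,0,0,-0.15,0]]]'
python3 -m jog '[[[0.5,-0.04,0,0,0],[0.5,-0.08,0,0,0],[0.5,-0.1,0,0,0],[0.5,-0.1,0,0,0],[0.5,-0.1,0,0,0]]]'
python3 - <<'E'
from cell import robot
import cv2,pickle
s=robot.observe();pickle.dump(s,open("s4.pkl","wb"))
cv2.imwrite("pics/w4.png",robot.read_camera("wrist")[:,:,::-1])
E
```

```text
contact_force: [-0.0, -0.5, -0.3]
opening: 0.0667
grip_force: 0.0
contact_force: [0.2, -0.9, -0.1]
opening: 0.0691
grip_force: 0.0
t26.75 tz -0.040 e6 -0.000 q6 0.449 yaw 1.176 Ftool [-0.7  0.5  0.1] grip 0.0 op 0.0691
time: 27.17
tool_pos: [0.5726, 0.1076, 0.3482]
tool_rot: [3.142, -0.0, 1.176]
contact_force: [0.0, 0.5, -0.6]
opening: 0.0692
grip_force: 0.0
time: 27.58
tool_pos: [0.5343, 0.0146, 0.3469]
tool_rot: [3.141, -0.001, 1.174]
contact_force: [-0.2, 0.2, -0.9]
opening: 0.0693
grip_force: 0.0
```

View pics/w4.png

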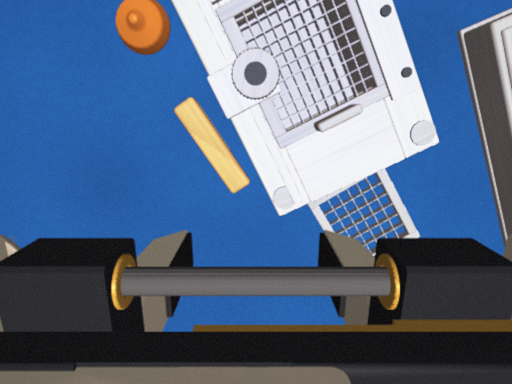

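The head is at (255,73) and the lug at (338,116), with the gripper clear and the bystanders untouched. I'll check the lug position and hand in.

```bash
python3 - <<'E'
from h import *
import pickle
s=pickle.load(open("s4.pkl","rb"));w=cam("wrist",s)
org=np.array([.6327,.1130,.14]);y=1.6296;ex=np.array([np.cos(y),np.sin(y),0]);ey=np.array([-ex[1],ex[0],0])
q=plane(w,(338,116),.182)-org;print(q@ex,q@ey)
q=plane(w,(255,73),.216)-org;print("head",q@ex,q@ey)
E
```

```text
-0.06818410042165418 0.002540537566860482
head -0.0010745599143114942 0.059026502725371126
```

Lug at −68 mm against −70 mm nominal, which is home within the measurement error.

```bash
python3 -c "
from cell import robot
print(robot.hand_in())"
```

```text
the job is handed in; nothing more can be done
None
```

I slid the cassette home onto the stop pins with about 10 N and left the thumbscrew snug at about 0.15 N m; it went slightly over, to about 0.2–0.22 N m, before I eased it back. The gripper has let go, I moved nothing else on the counter, and the job is handed in.

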